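Index the rotary test table by one hole

TASK

Index the rotary test table by one step: with your fingertips press its spring plunger in to unlock it and turn the table anticlockwise (seen from above) to the very next hole, so that the plunger springs back up and locks there. Nothing needs gripping and nothing may be lifted: leave the battery pack lying in its nest on the table, do not disturb the bottle, the stamp or the tape roll beside it, and finish clear of everything.

Things in the scene. Friction and masses are not known exactly. Their poses are not given: they have to be found in the camera images.
- index_base: Fixed round base of the rotary table, bolted down: grey foot, on it an aluminium index plate 256 mm across, 6 mm thick, its upper face 40 mm above the bench. Eight bushed holes, 45 deg apart, lie on a circle of 105 mm radius in the plate, joined by a narrow slot. Origin on the table's axis at bench level, z up; its x axis points to the hole in which the plunger is locked at the start, so the next hole anticlockwise lies 45 deg from x towards y.
- table_axis (a point): Point on the table's vertical turning axis, at the upper face of the index plate (40 mm above the bench).
- next_hole (a point): Mouth of the next hole anticlockwise, in the upper face of the index plate, 105 mm from the axis.
- table (a joint): Angle of the turning table (rad): 0 at the start, locked; grows anticlockwise seen from above; the next hole is at 0.785; stops at -0.87 and 2.45. The table is an aluminium disc 160 mm across whose upper face is 54 mm above the bench, with a short arm that carries the plunger out over the index plate and a battery nest on the opposite side. It turns stiffly (about 1.5 N at the plunger) and stays where it is left. Tallest part: the push tab, 96 mm above the bench.
- plunger (a joint): Travel of the plunger (m), pressed straight down: 0 fully up, 0.012 hard stop. Spring force about 4 N at the top, 9 N at the bottom. Pressed 0.008 or more, the lock is out of its hole and the table can turn. Let go between holes, the plunger stays down at about 0.008 and the table still turns; within about 4 mm (0.04 rad) of a hole it springs up by itself to 0, centres the table and locks it.
- plunger_top (a point): Centre of the flat top of the plunger's mushroom button (dark steel, 27 mm across), 80 mm above the bench when fully up. It is 105 mm from the axis and turns with the table. The fixed boss under the button is 33 mm across with its top 66 mm above the bench.
- tab_face (a point): Middle (45 mm above the disc's underside, 89 mm above the bench) of the pushing face of the upright tab on the anticlockwise side of the plunger: 34 mm wide (radially), 8 mm thick, top 96 mm above the bench. Its face is 20 mm from the plunger's centre and looks back clockwise at the button: fingertips that press the button and move anticlockwise push against this face and so turn the table. The other sides of the button are open.
- nest (a point): Floor centre of the black battery nest on the disc, 45 mm from the axis on the side opposite the plunger: a frame 7 mm high round a 39 x 59 mm pocket, turning with the table, floor 54 mm above the bench.
- battery_centre (a point): Centre of the loose battery pack (36 x 56 x 11 mm, dark with a light label) lying in the nest; it stays there.
- flux_bottle_centre (a point): Half-way up a small orange bottle with black cap (30 mm across, 58 mm high), loose bystander left of the table.
- stamp_centre (a point): Half-way up a hand stamp (25 x 42 x 65 mm, red knob on a black foot), loose bystander right of the table.
- tape_centre (a point): Centre of a flat roll of clear tape (55 mm across, 16 mm high), loose bystander right of the table, nearer the robot.
Things that resemble listed ones, but are neither listed nor needed, are in the scene too. Of the things like the part that bears battery_centre, leave any that is brown or purple; of the rest the smaller one is meant.

How it is judged:
On the way, in this order (a step that is already met when the one before it is completed fails the run):
1. the plunger is pressed in (at least 7 mm) with the table still at its first hole (value of joint plunger above 0.007 m and value of joint table between -0.08 and 0.08 rad), for 0.02 s.
2. the table is turned anticlockwise, unlocked, between the two holes (value of joint table between 0.2 and 0.65 rad and value of joint plunger above 0.005 m), for 0.1 s.
3. the plunger has sprung up in the next hole (value of joint table between 0.745 and 0.825 rad and value of joint plunger below 0.003 m), for 0.2 s.
At the end, for the whole second after the job is handed in: The table stands at the next hole anticlockwise (0.785 rad, within 0.04), at rest, with the plunger up to within 3 mm; the battery pack lies in its nest (within 8 mm, not raised) and each bystander is within 15 mm of where it stood (all of step 3 and velocity of joint table between -0.02 and 0.02 rad/s and horizontal distance between battery_centre and nest below 0.008 m and z of battery_centre in the frame of nest below 0.01 m and distance of each of flux_bottle_centre, stamp_centre, tape_centre from where it was at the start of the episode below 0.015 m); the robot touches nothing.
It fails at once if the battery pack is lifted or pushed out of its nest (not (horizontal distance between battery_centre and nest below 0.012 m and z of battery_centre in the frame of nest below 0.014 m)).
It fails at once if a bystander is knocked, lifted or carried (distance of any of flux_bottle_centre, stamp_centre, tape_centre from where it was at the start of the episode above 0.02 m).
It fails at once if the table is turned clockwise out of its first hole (value of joint table below -0.15 rad).
It fails at once if the table is turned well past the next hole (value of joint table above 1 rad).
It also fails if it takes over 35 s, if anything falls off the work surface, if the arm or the gripper's body presses on something with over 40 N, if the wrist force passes 120 N, or if a joint passes its speed limit or range.

ROBOT

A 6-joint arm with a two-finger parallel gripper is mounted at the origin on a cart in front of the work surface, level with it; the furniture and walls round the work are solid. World frame = base frame: x ahead of the robot, y to its left, z up, the work surface at z = 0. Lengths are in m, angles in rad, forces in N, time in s.
With the tool pointing down it reaches from about 0.275 to 0.775 m from the base axis. Payload 14.6 kg.
Tool frame: the origin (TCP) lies between the finger pads; the fingertips stand 14 mm ahead of it and the grasp point (between the pads) lies 5 mm behind it; z points along the fingers, y is the direction in which the jaws open and shut (so a half turn about z gives the same grasp; the last joint's range is limited). The gripper opens to 85 mm and grips with 20 to 120 N. Pads are 22 mm wide; open, the fingers measure 114 mm over their backs; the gripper's body (76 mm by 85 mm) begins 54 mm behind the grasp point. The pads swing forward as they close: fully open they stand 13 mm farther back than shut.
Start: joints at [0.95, 0.263, -0.048, 1.259, 0, 1.415], TCP at [0.236, 0.469, 0.245] pointing down, gripper open.
Joint ranges: [-2.65, 2.65], [-0.89, 1.7], [-1.18, 1.37], [-2.13, 2.11], [-1.35, 1.29], [-3.14, 3.14]. Speed limits (rad/s): [1.89, 1.89, 2.57, 2.79, 3.14, 3.14].

INTERFACE

Orientations are given as a unit quaternion [w, x, y, z].
In Python, from plant import bot gives the robot as it stands.
- The arm moves only by the tool servo_tool, never from a script. Its argument "commands" is a list of rows, each a list of 7 numbers: the shift along the tool's x, y, z in m, then the turn, a rotation vector about the tool's x, y, z in rad, then the gripper's target within -1 to 1 (fully open at 1, half-way at 0, shut at -1). In form: [[tx, ty, tz, rx, ry, rz, gripper], ...]. A call has 1 to 5 rows; each row shifts and turns the commanded pose from where the row before left it, along the tool's axes as they then stand; what a row does not reach is not made up. A row lasts 1/8 s, in which the tool goes at most 62.5 mm and 10.7 degrees, less where a joint would pass 70% of its speed; a pose out of reach is approached as far as the arm can. A call with a gripper value outside its range is refused whole. The fingers move at their own pace and stop on an object; the grip force is fixed at half the most. Time passes only in rows, so rows that do not move let the fingers close. It gives the time, the measured TCP pose, the force and the opening at its end, in the units of the state.
- bot.get_state(): the state, without advancing time (a new reading comes with each control period).
- bot.snapshot(name): name is "scene" or "side" or "wrist"; returns (picture, depth): 420x560x3 uint8, blue, green, red; 420x560 float32, m along the optical axis (not along the pixel's ray), 0 where there is no reading.
- bot.camera_info(name): a dict with "vertical_fov" (degrees; the focal length in pixels is half the picture's height over the tangent of half this angle, whatever the lens; pixels are square), "cx", "cy" (the principal point, pixels), "rvec" (rotation vector, rad) and "tvec" (3), from world to camera coordinates, as OpenCV has them; the wrist camera has in their place "hand_eye" (4x4, takes a point from camera to tool coordinates, whose origin is the TCP and whose axes are the flange's). Camera axes: x right, y down, z forward; pixel columns grow to the right and rows downward; lengths in m; the calibration is good to about 2 mm. A picture is of the moment at which its call begins: read the wrist's pose just before it. camera_info takes no time and is no camera call.
- bot.job_done(): hands the job in, once; it reports no verdict.
Trained networks look in the newest picture that a camera, given by its name, has taken for a name from the list of things; names that differ only in an ending like _2 or _b are one class to them, and where a whole thing is asked for, a point or a joint stands for the part that bears it (a point fixed in the world has none). Each returns a list of dicts, best first, with "p" (0 to 1); they miss things now and then, are a little off and sometimes report something else, mostly with a low value. They report only what shows in the picture. A call takes as long as a camera call. They do not tell look-alikes from the thing itself.
- bot.recognise(label, camera): "uv" ([column, row] in pixels, amid what is visible of it).
- bot.silhouettes(label, camera): "mask" (420x560 bool, what is visible of it) and "uv" ([column, row] in pixels, amid what is visible of it).
The state is a dict: "t": time; "qpos": joint angles; "joint_velocities": joint speeds; "tau": joint torques, N m; "tool_pos": TCP position; "tool_rot": TCP orientation; "ft_force": force on the tool from outside, world axes, zero at the start; "ft_torque": the same for the moment, N m; "finger_gap": finger opening in m.
Only numpy, scipy, OpenCV 4.12 (cv2) and the standard library are available. Lean on these libraries where they do the work, as an engineer would, in place of code of your own. Each camera call takes 0.05 s, during which the arm holds its last target. There are 200 camera calls.

## Working session

There is one attempt and no reset: what is moved stays moved. The work goes in short steps, Python scripts to look and compute and a tool call to move; the robot and the scene stay as the last step left them, time stands still between calls to the robot, and variables do not carry over. Pictures are saved under pics/ and viewed, about 8 in all and at most 12, crops included, and the job is handed in when it is done.

Besides the shell and the picture viewer there is one more tool, called after ">>>" in YAML: its name, and indented under it one key for each argument. servo_tool: Moves the arm, as the interface text tells. Its arguments: {"type":"object","properties":{"commands":{"type":"array","items":{"type":"array","items":{"type":"number"}}}},"required":["commands"]}

```bash
mkdir -p pics
cat > h.py <<'E'
import numpy as np, cv2
from scipy.spatial.transform import Rotation as R
from plant import bot
def cam(name):
    c=bot.camera_info(name); f=210/np.tan(np.radians(c["vertical_fov"])/2)
    if "hand_eye" in c:
        s=bot.get_state(); q=np.array(s["tool_rot"]); T=np.eye(4); T[:3,:3]=R.from_quat(q[[1,2,3,0]]).as_matrix(); T[:3,3]=s["tool_pos"]
        T=T@np.array(c["hand_eye"])
    else:
        M=np.eye(4); M[:3,:3]=cv2.Rodrigues(np.array(c["rvec"],float))[0]; M[:3,3]=np.ravel(c["tvec"]); T=np.linalg.inv(M)
    return f,c["cx"],c["cy"],T
def snap(name,fn):
    C=cam(name); im,d=bot.snapshot(name); cv2.imwrite(fn,im); return im,d,C
def pt(u,v,d,C):   # by depth
    f,cx,cy,T=C; return T[:3,:3]@(np.array([(u-cx)/f,(v-cy)/f,1])*d)+T[:3,3]
def ptz(u,v,z,C):  # by known height
    f,cx,cy,T=C; r=T[:3,:3]@np.array([(u-cx)/f,(v-cy)/f,1]); return T[:3,3]+r*(z-T[2,3])/r[2]
def cloud(mask,d,C):
    v,u=np.nonzero(mask&(d>0)); f,cx,cy,T=C; z=d[v,u]
    return (T[:3,:3]@np.array([(u-cx)/f*z,(v-cy)/f*z,z])).T+T[:3,3]
E
python3 - <<'E'
from h import *
np.set_printoptions(precision=3,suppress=True)
print(bot.get_state())
ims=[]
for n in ["scene","side"]:
    im,d,C=snap(n,f"pics/{n}0.png"); ims.append(im)
    print(n,C[3][:3,3])
    for l in ["plunger","tab_face","index_base","table","nest","battery_centre","flux_bottle_centre","stamp_centre","tape_centre"]:
        for r in bot.silhouettes(l,n)[:3]:
            m=r["mask"]; P=cloud(m,d,C)
            if len(P): print(l,round(r["p"],2),np.round(r["uv"]),m.sum(),np.median(P,0),P.min(0),P.max(0))
cv2.imwrite("pics/a.png",cv2.resize(np.vstack([np.hstack(ims)]),(800,300)))
E
```

```text
{'t': 0.0, 'qpos': array([ 0.95 ,  0.264, -0.049,  1.259,  0.   ,  1.416]), 'joint_velocities': array([ 0.   ,  0.001, -0.002,  0.   ,  0.001, -0.   ]), 'tau': array([ -0.   , -63.762,  38.456,   0.014,  -0.   ,  -0.   ]), 'tool_pos': array([0.236, 0.469, 0.245]), 'tool_rot': array([-0.   ,  0.231,  0.973, -0.   ]), 'ft_force': array([1.003, 0.185, 0.499]), 'ft_torque': array([ 0.019, -0.032, -0.022]), 'finger_gap': 0.08540831005623407}
scene [-0.119 -0.446  1.093]
tab_face 0.62 [276. 254.] 2985 [ 0.471 -0.07   0.054] [ 0.384 -0.153  0.003] [0.594 0.03  0.099]
tab_face 0.53 [154. 229.] 203 [0.396 0.27  0.032] [ 0.384  0.259 -0.003] [0.423 0.316 0.059]
index_base 0.93 [271. 268.] 6552 [ 0.453 -0.066  0.042] [ 0.335 -0.18   0.001] [0.588 0.084 0.099]
table 0.94 [276. 255.] 2880 [ 0.473 -0.072  0.054] [ 0.384 -0.154  0.037] [0.56  0.035 0.099]
nest 0.67 [276. 253.] 3006 [ 0.473 -0.07   0.054] [ 0.384 -0.154  0.034] [0.562 0.035 0.099]
battery_centre 0.79 [277. 174.] 380 [0.751 0.101 0.014] [ 0.715  0.076 -0.009] [0.804 0.14  0.022]
battery_centre 0.71 [247. 259.] 281 [ 0.431 -0.021  0.0
[... 1047 characters left out ...]
 0.097]
table 0.58 [360. 300.] 441 [0.401 0.288 0.032] [0.387 0.202 0.002] [0.414 0.296 0.06 ]
battery_centre 0.9 [193. 265.] 567 [0.753 0.12  0.014] [ 0.716  0.045 -0.002] [0.803 0.133 0.018]
battery_centre 0.71 [212. 220.] 172 [ 0.763 -0.174  0.009] [ 0.733 -0.236 -0.001] [ 0.796 -0.15   0.013]
battery_centre 0.55 [308. 291.] 711 [0.494 0.217 0.014] [0.45  0.144 0.001] [0.537 0.253 0.017]
flux_bottle_centre 0.81 [359. 300.] 495 [0.401 0.287 0.029] [ 0.386  0.164 -0.   ] [0.414 0.296 0.06 ]
stamp_centre 0.58 [296. 194.] 78 [ 0.544 -0.278  0.052] [ 0.533 -0.458  0.008] [ 0.566 -0.27   0.064]
tape_centre 0.67 [345. 206.] 150 [ 0.407 -0.272  0.014] [ 0.384 -0.312  0.001] [ 0.434 -0.254  0.017]
```

View pics/scene0.png

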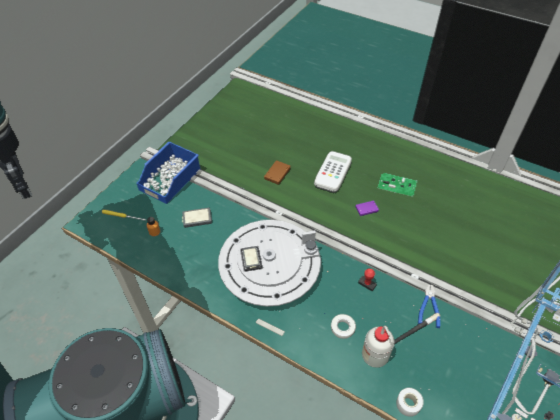

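View pics/side0.png

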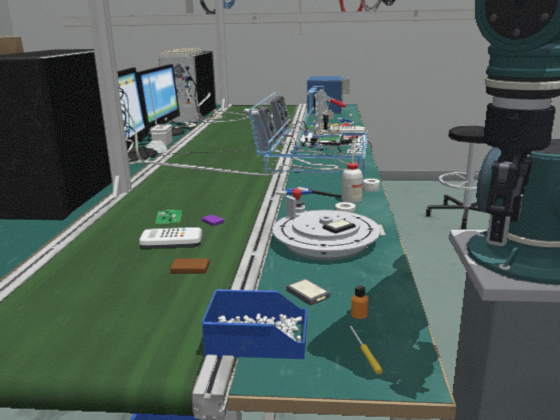

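Run:
```python
from h import *
from scipy.optimize import least_squares
np.set_printoptions(precision=4,suppress=True)
for n in ["scene","side"]:
    im,d,C=snap(n,f"pics/{n}1.png")
    P=cloud(np.ones_like(d,bool),d,C)
    near=np.hypot(P[:,0]-.461,P[:,1]+.051)<.15
    Q=P[near]
    pl=Q[abs(Q[:,2]-.04)<.004]
    # centre so that the 256 mm plate's convex hull fits
    h=cv2.convexHull(pl[:,:2].astype(np.float32))[:,0]
    s=least_squares(lambda c:np.hypot(h[:,0]-c[0],h[:,1]-c[1])-c[2],[.461,-.051,.128],loss="soft_l1",f_scale=.002).x
    print(n,"axis",s,"plate z",np.median(pl[:,2]))
    for lo,hi in [(.084,.1),(.074,.084),(.06,.072)]:
        T=Q[(Q[:,2]>lo)&(Q[:,2]<hi)]
        if len(T): print(lo,hi,len(T),T.mean(0),T.min(0),T.max(0), np.degrees(np.arctan2(T[:,1].mean()-s[1],T[:,0].mean()-s[0])))
    if n=="scene": cv2.imwrite("pics/c.png",cv2.resize(im[210:315,210:330],None,fx=6,fy=5.7,interpolation=cv2.INTER_CUBIC))
```

```text
scene axis [ 0.4631 -0.0521  0.1275] plate z 0.039298178544990625
0.084 0.1 65 [ 0.5498 -0.1153  0.0921] [ 0.537  -0.1287  0.084 ] [ 0.5619 -0.1009  0.0988] -36.09278726630959
0.074 0.084 112 [ 0.537  -0.1263  0.0787] [ 0.5199 -0.1431  0.0744] [ 0.5622 -0.1044  0.084 ] -45.13516258451368
0.06 0.072 513 [ 0.4552 -0.0441  0.0642] [ 0.395  -0.1459  0.06  ] [0.5605 0.0157 0.0716] 134.70533904936678
side axis [ 0.4609 -0.0498  0.128 ] plate z 0.03955961940935654
0.084 0.1 50 [ 0.5495 -0.1095  0.0912] [ 0.5381 -0.1272  0.0848] [ 0.5623 -0.0976  0.0968] -33.943422339910896
0.074 0.084 82 [ 0.5401 -0.1166  0.0788] [ 0.5196 -0.1409  0.0744] [ 0.5624 -0.0978  0.0838] -40.12262566380628
0.06 0.072 372 [ 0.4639 -0.0427  0.064 ] [ 0.395  -0.1412  0.06  ] [0.5625 0.0222 0.0717] 67.0304661018476
```

View pics/c.png

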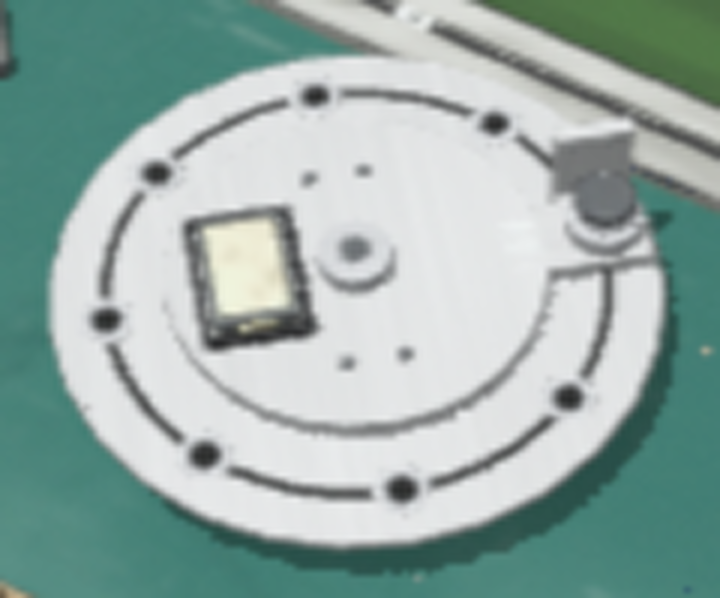

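Run:
```python
from h import *
from scipy.optimize import least_squares
np.set_printoptions(precision=4,suppress=True)
C=cam("scene")
px=lambda x,y:(210+x/6,210+y/5.7)
H=np.array([ptz(*px(*p),.04,C)[:2] for p in [(316,95),(494,122),(156,172),(106,320),(204,455),(401,489),(568,397)]])
def f(p):
    a=np.arctan2(H[:,1]-p[1],H[:,0]-p[0]); k=np.round((a-p[2])/(np.pi/4))*np.pi/4+p[2]
    return (H-p[:2]-.105*np.c_[np.cos(k),np.sin(k)]).ravel()
s=least_squares(f,[.463,-.052,-.785]); print(s.x,np.degrees(s.x[2]),np.abs(s.fun).max())
print("plunger from holes",s.x[:2]+.105*np.r_[np.cos(s.x[2]),np.sin(s.x[2])],"from button",ptz(*px(605,195),.08,C))
```

```text
[ 0.4637 -0.0536 -0.8413] -48.2045444779223 0.0005503844113166484
plunger from holes [ 0.5337 -0.1319] from button [ 0.532  -0.1327  0.08  ]
```

>>> servo_tool:
  commands:
    - [-0.0446,-0.0332,0,0,0,0,-1]
    - [-0.0446,-0.0332,0,0,0,0,-1]
    - [-0.0446,-0.0332,0,0,0,0,-1]
    - [-0.0446,-0.0332,0,0,0,0,-1]
    - [-0.0446,-0.0332,0,0,0,0,-1]

```text
t: 1.72
tool_pos: [0.361, 0.219, 0.2454]
tool_rot: [0.0, 0.231, 0.973, 0.0]
ft_force: [0.4, 0.3, -0.2]
finger_gap: -0.0
```

>>> servo_tool:
  commands:
    - [-0.0446,-0.0332,0,0,0,0,-1]
    - [-0.0446,-0.0332,0,0,0,0,-1]
    - [-0.0446,-0.0332,0,0,0,0,-1]
    - [-0.0446,-0.0332,0,0,0,0,-1]
    - [-0.0446,-0.0332,0,0,0,0,-1]

```text
t: 2.35
tool_pos: [0.4858, -0.0298, 0.2454]
tool_rot: [0.0, 0.231, 0.973, 0.0]
ft_force: [1.9, 1.4, 1.1]
finger_gap: 0.0001
```

>>> servo_tool:
  commands:
    - [-0.0446,-0.0332,0,0,0,0,-1]
    - [-0.0446,-0.0332,0,0,0,0,-1]
    - [0,0,0,0,0,0.177,-1]
    - [0,0,0,0,0,0.177,-1]
    - [0,0,0,0,0,0.177,-1]

```text
t: 2.98
tool_pos: [0.5351, -0.1275, 0.2452]
tool_rot: [-0.0, 0.481, 0.877, -0.0]
ft_force: [-0.4, 0.7, 1.1]
finger_gap: 0.0001
```

>>> servo_tool:
  commands:
    - [0,0,0,0,0,0.177,-1]
    - [0,0,0,0,0,0.177,-1]
    - [0,0,0,0,0,0.177,-1]
    - [0,0,0,0,0,0.177,-1]
    - [0,0,0,0,0,0.177,-1]

```text
t: 3.6
tool_pos: [0.535, -0.1273, 0.2452]
tool_rot: [-0.0, 0.81, 0.587, -0.0]
ft_force: [-0.2, 0.2, -0.1]
finger_gap: 0.0001
```

>>> servo_tool:
  commands:
    - [0,0,0,0,0,0.177,-1]
    - [0,0,0,0,0,0.177,-1]
    - [0,0,0,0,0,0.177,-1]
    - [0,0,0.04,0,0,0,-1]
    - [0,0,0.02,0,0,0,-1]

```text
t: 4.22
tool_pos: [0.5345, -0.1271, 0.1837]
tool_rot: [-0.0, 0.934, 0.356, -0.0]
ft_force: [-0.3, -0.3, 0.8]
finger_gap: 0.0
```

Run:
```python
from h import *
np.set_printoptions(precision=4,suppress=True)
im,d,C=snap("wrist","pics/w1.png")
print(C[3]); P=cloud(d>0,d,C)
Q=P[(np.hypot(P[:,0]-.535,P[:,1]+.125)<.05)]
for lo,hi in [(.086,.1),(.076,.084)]:
    T=Q[(Q[:,2]>lo)&(Q[:,2]<hi)]
    if len(T): print(lo,len(T),np.median(T,0),T.min(0),T.max(0))
```

```text
[[ 0.6661 -0.7083 -0.2336  0.5941]
 [-0.7458 -0.6332 -0.207  -0.0737]
 [-0.0013  0.3121 -0.9501  0.3127]
 [ 0.      0.      0.      1.    ]]
0.086 743 [ 0.5526 -0.1138  0.0961] [ 0.5391 -0.1286  0.0861] [ 0.5651 -0.1001  0.0986]
0.076 1126 [ 0.5361 -0.1286  0.0802] [ 0.521 -0.144  0.076] [ 0.565  -0.1002  0.0839]
```

View pics/w1.png

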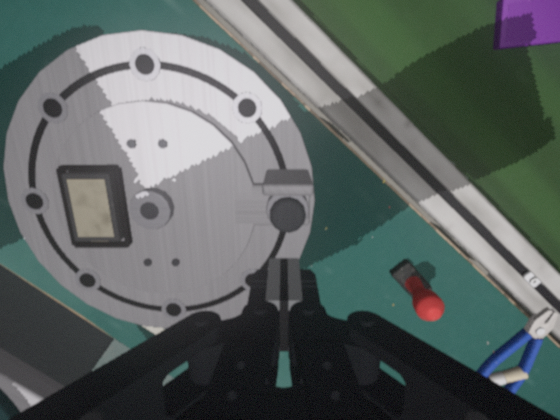

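Run:
```python
from h import *
np.set_printoptions(precision=4,suppress=True)
C=cam("wrist")
print("button",ptz(287,214,.08,C),"tab top front edge",ptz(263,182,.096,C),ptz(313,182,.096,C),"axis boss",ptz(149,210,.06,C))
s=bot.get_state();x=R.from_quat(np.array(s["tool_rot"])[[1,2,3,0]]).as_matrix()
print("button in tool",x.T@(ptz(287,214,.08,C)-s["tool_pos"]), "tab",x.T@(ptz(288,182,.096,C)-s["tool_pos"]),s["tool_pos"])
```

```text
button [ 0.5348 -0.1284  0.08  ] tab top front edge [ 0.5448 -0.0985  0.096 ] [ 0.5663 -0.1225  0.096 ] axis boss [ 0.4607 -0.0513  0.06  ]
button in tool [-0.0002  0.0022  0.1019] tab [0.0272 0.0026 0.0858] [ 0.5338 -0.1268  0.1819]
```

>>> servo_tool:
  commands:
    - [0.003,0.002,0.04,0,0,0,-1]
    - [0,0,0.035,0,0,0,-1]
    - [0,0,0.006,0,0,0,-1]
    - [0,0,0,0,0,0,-1]

```text
t: 4.78
tool_pos: [0.539, -0.1269, 0.1052]
tool_rot: [0.0, 0.934, 0.356, 0.0]
ft_force: [0.4, -0.1, 0.6]
finger_gap: -0.0002
```

>>> servo_tool:
  commands:
    - [0,0,0.01,0,0,0,-1]
    - [0,0,0.004,0,0,0,-1]
    - [0,0,0,0,0,0,-1]

```text
t: 5.15
tool_pos: [0.5392, -0.1271, 0.0907]
tool_rot: [0.001, 0.934, 0.356, 0.001]
ft_force: [2.7, -0.9, 4.6]
finger_gap: -0.0001
```

>>> servo_tool:
  commands:
    - [0,0,0.004,0,0,0,-1]
    - [0,0,0.003,0,0,0,-1]
    - [0,0,0,0,0,0,-1]

```text
t: 5.52
tool_pos: [0.5393, -0.1271, 0.0839]
tool_rot: [0.001, 0.934, 0.356, 0.001]
ft_force: [2.1, -1.8, 7.4]
finger_gap: 0.0001
```

>>> servo_tool:
  commands:
    - [0,0,0.0015,0,0,0,-1]
    - [0,0,0,0,0,0,-1]
    - [0,0,0,0,0,0,-1]

```text
t: 5.9
tool_pos: [0.5393, -0.1271, 0.0826]
tool_rot: [0.001, 0.934, 0.356, 0.001]
ft_force: [2.0, -0.1, 7.7]
finger_gap: -0.0004
```

>>> servo_tool:
  commands:
    - [0.005,0,0,0,0,0,-1]
    - [0.0055,0,0,0,0,-0.052,-1]
    - [0.0055,0,0,0,0,-0.052,-1]
    - [0.0055,0,0,0,0,-0.052,-1]
    - [0.0055,0,0,0,0,-0.052,-1]

```text
t: 6.52
tool_pos: [0.5566, -0.107, 0.082]
tool_rot: [-0.001, 0.892, 0.452, -0.001]
ft_force: [-5.0, 1.9, 8.2]
finger_gap: -0.0002
```

>>> servo_tool:
  commands:
    - [0.0055,-0.0003,0,0,0,-0.052,-1]
    - [0.0055,-0.0003,0,0,0,-0.052,-1]
    - [0.0055,-0.0003,0,0,0,-0.052,-1]
    - [0.0055,-0.0003,0,0,0,-0.052,-1]

```text
t: 7.02
tool_pos: [0.5672, -0.0879, 0.082]
tool_rot: [-0.001, 0.84, 0.542, -0.001]
ft_force: [-4.8, 0.8, 8.2]
finger_gap: -0.0001
```

Run:
```python
from h import *
im,d,C=snap("wrist","pics/w2.png"); im2,d2,C2=snap("scene","pics/s2.png")
cv2.imwrite("pics/w2v.png",np.hstack([cv2.resize(im,(400,300)),cv2.resize(im2[200:320,200:360],(400,300))]))
P=cloud(d2>0,d2,C2); a=np.hypot(P[:,0]-.42,P[:,1]+.02)<.06
m=bot.silhouettes("battery_centre","scene")
for r in m:
    c=np.median(cloud(r["mask"],d2,C2),0); print(round(r["p"],2),c,np.degrees(np.arctan2(-(c[1]+.052),-(c[0]-.463))))
```

```text
0.75 [0.49182071 0.20150691 0.01320733] -96.48599814987087
0.7 [ 0.76516482 -0.18372233  0.01014842] 156.44622848715775
0.54 [ 0.41983003 -0.03678489  0.06335389] -19.41483246545022
0.52 [0.74274464 0.10450116 0.01428918] -150.7754777787995
```

View pics/w2v.png

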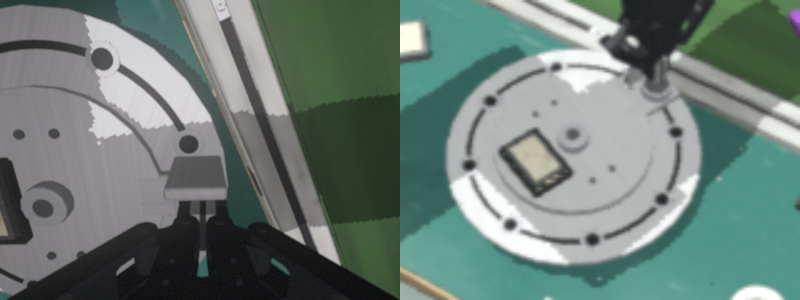

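>>> servo_tool:
  commands:
    - [0,-0.002,-0.01,0,0,0,-1]
    - [0,0,-0.005,0,0,0,-1]
    - [0.0055,-0.0004,0,0,0,-0.052,-1]
    - [0.0055,-0.0004,0,0,0,-0.052,-1]
    - [0,0,0,0,0,0,-1]

```text
t: 7.8
tool_pos: [0.5698, -0.0769, 0.0969]
tool_rot: [-0.0, 0.811, 0.585, -0.0]
ft_force: [0.2, 0.3, -0.7]
finger_gap: -0.0002
```

>>> servo_tool:
  commands:
    - [0.0055,-0.0002,0,0,0,-0.06,-1]
    - [0.0055,-0.0002,0,0,0,-0.06,-1]
    - [0.0055,-0.0002,0,0,0,-0.06,-1]
    - [0.003,0,0,0,0,-0.04,-1]
    - [0,0,0,0,0,0,-1]

```text
t: 8.43
tool_pos: [0.5739, -0.0579, 0.0967]
tool_rot: [-0.0, 0.743, 0.67, 0.0]
ft_force: [0.1, 0.5, -0.6]
finger_gap: -0.0004
```

```bash
cat > b.py <<'E'
from h import *
im,d,C=snap("scene","pics/s3.png")
for r in bot.silhouettes("battery_centre","scene"):
    c=np.median(cloud(r["mask"],d,C),0)
    if np.hypot(c[0]-.463,c[1]+.052)<.08: print(c,np.degrees(np.arctan2(-(c[1]+.052),-(c[0]-.463))))
s=bot.get_state(); p=s["tool_pos"]; print(np.degrees(np.arctan2(p[1]+.0515,p[0]-.462)),s["ft_force"])
E
python3 b.py
```

```text
[ 0.45469897 -0.06463074  0.04138095] 56.686761297638206
[ 0.41592032 -0.04709361  0.06347048] -5.949576234520627
-3.325115282103349 [-0.1553193  -0.71471082  0.47454219]
```

>>> servo_tool:
  commands:
    - [0.002,0,0,0,0,-0.018,-1]
    - [0.002,0,0,0,0,-0.018,-1]
    - [0.0015,0,0,0,0,-0.01,-1]
    - [0,0,0,0,0,0,-1]

```text
t: 9.02
tool_pos: [0.5745, -0.0522, 0.0968]
tool_rot: [-0.0, 0.727, 0.687, 0.0]
ft_force: [-1.0, -0.4, -0.6]
finger_gap: 0.0003
```

>>> servo_tool:
  commands:
    - [0.0015,0,0,0,0,-0.01,-1]
    - [0,0,0,0,0,0,-1]

```text
t: 9.28
tool_pos: [0.5745, -0.0509, 0.0968]
tool_rot: [-0.0, 0.723, 0.691, 0.0]
ft_force: [-0.6, -0.3, 0.3]
finger_gap: -0.0001
```

```bash
python3 b.py
python3 - <<'E'
from h import *
im,d,C=snap("side","pics/sd.png"); a=cv2.imread("pics/s3.png"); w,dw,C=snap("wrist","pics/w3.png")
cv2.imwrite("pics/v3.png",np.hstack([cv2.resize(a[200:320,200:360],(400,300)),cv2.resize(w,(400,300))]))
P=cloud(dw>0,dw,C); x,y=.568,-.058
E
```

```text
[ 0.4162898  -0.04949828  0.06350362] -3.0657355526550236
0.2751996326138058 [-0.67296538 -0.0403378  -0.02480505]
```

View pics/v3.png

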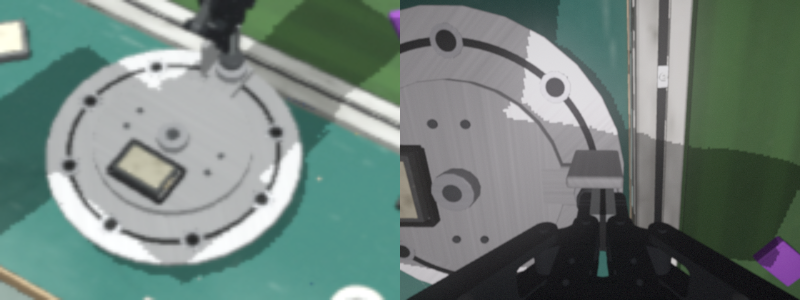

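>>> servo_tool:
  commands:
    - [0.0015,0,0,0,0,-0.01,-1]
    - [0,0,0,0,0,0,-1]

```text
t: 9.72
tool_pos: [0.5746, -0.0494, 0.0968]
tool_rot: [-0.0, 0.72, 0.694, -0.0]
ft_force: [0.9, -0.6, 0.4]
finger_gap: -0.0001
```

>>> servo_tool:
  commands:
    - [0.0015,0,0,0,0,-0.01,-1]
    - [0,0,0,0,0,0,-1]

```text
t: 9.98
tool_pos: [0.5746, -0.0486, 0.0968]
tool_rot: [0.0, 0.716, 0.698, -0.001]
ft_force: [-0.5, -6.4, -0.1]
finger_gap: -0.0001
```

```bash
python3 b.py
```

```text
[ 0.41613491 -0.0517748   0.063247  ] -0.27531648392552804
1.4766387285548341 [-1.21097394 -5.65749795  0.17474099]
```

Force jumped to 6 N along the push: the table looks locked. Backing off, then up.

>>> servo_tool:
  commands:
    - [-0.003,0,0,0,0,0,-1]
    - [-0.003,0,0,0,0,0,-1]
    - [0,0,-0.03,0,0,0,-1]
    - [0,0,-0.05,0,0,0,-1]
    - [-0.05,0,-0.03,0,0,0,-1]

```text
t: 10.7
tool_pos: [0.5737, -0.1027, 0.2092]
tool_rot: [0.001, 0.715, 0.699, 0.001]
ft_force: [1.1, -0.6, -0.3]
finger_gap: 0.0001
```

>>> servo_tool:
  commands:
    - [-0.05,0,0,0,0,0,-1]
    - [-0.02,0,0,0,0,0,-1]
    - [0,0,0,0,0,0,-1]

```text
t: 11.08
tool_pos: [0.5711, -0.1748, 0.2063]
tool_rot: [-0.0, 0.717, 0.697, -0.0]
ft_force: [0.5, 0.6, 1.2]
finger_gap: -0.0002
```

```bash
python3 b.py
python3 - <<'E'
from h import *
np.set_printoptions(precision=4,suppress=True)
a=cv2.imread("pics/s3.png"); w,d,C=snap("wrist","pics/w4.png")
s,ds,Cs=snap("scene","pics/s4.png"); t,dt,Ct=snap("side","pics/t4.png")
for D,c in((d,C),(ds,Cs),(dt,Ct)):
    P=cloud(D>0,D,c); Q=P[np.hypot(P[:,0]-.567,P[:,1]+.05)<.008]; print("button z",len(Q),np.median(Q,0) if len(Q) else 0)
for n,DD,c in(("scene",ds,Cs),("side",dt,Ct)):
  for l in ["flux_bottle_centre","stamp_centre","tape_centre"]:
    for r in bot.silhouettes(l,n)[:1]: print(n,l,np.median(cloud(r["mask"],DD,c),0))
cv2.imwrite("pics/v4.png",np.hstack([cv2.resize(s[200:320,200:360],(400,300)),cv2.resize(w,(400,300))]))
E
```

```text
[ 0.41649429 -0.05093701  0.06334053] -1.309390619739815
-48.075116569277085 [ 0.4177142   0.54429416 -0.18393106]
button z 408 [ 0.5674 -0.0511  0.0803]
button z 23 [ 0.5657 -0.0509  0.0793]
button z 3 [ 0.5718 -0.0449  0.0024]
scene flux_bottle_centre [0.3955 0.2692 0.0347]
scene stamp_centre [ 0.5417 -0.2871  0.0136]
scene tape_centre [ 0.4074 -0.2889  0.014 ]
side flux_bottle_centre [0.4    0.2878 0.0314]
side stamp_centre [ 0.5437 -0.2784  0.0301]
side tape_centre [ 0.5441 -0.2784  0.0375]
```

View pics/v4.png

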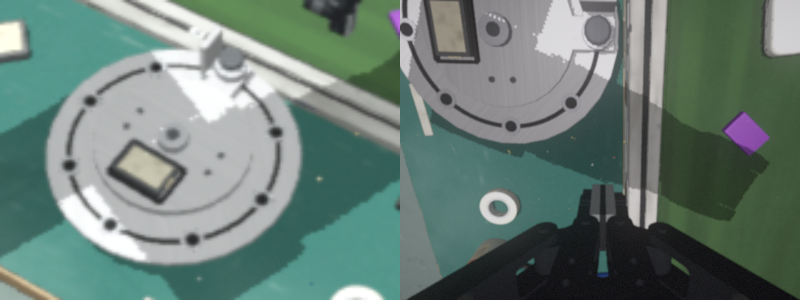

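Button top measures 80 mm (fully up), the table has turned about 45°, and the tool is clear.

```bash
python3 -c "
from plant import bot
print(bot.job_done())"
```

```text
the job is handed in; nothing more can be done
None
```

I indexed the table one hole anticlockwise and handed the job in at about t = 12 s; no verdict was reported. With the gripper shut, I pressed the plunger about 10 mm and turned the table roughly 27° with it held down. I then raised the tips just above the button and pushed only the tab until the plunger sprang up. Locking showed as a jump to about 6 N along the push.

**Last checks:**
- **Plunger:** the button top measured 79–80 mm above the bench, which is fully up. It sat at about (0.567, -0.051), about where the next hole should be.
- **Table:** it turned about 43–47° by battery bearing and button position, against a target of 45°.
- **Battery:** the pack still lay in its nest.
- **Bystanders:** the scene camera found the bottle, stamp and tape within 2 mm of their starting positions.
- **Clearance:** the tool was clear at z = 0.21 m, with wrist force down at noise level.

**Disagreements:** the side camera's tape report landed on the stamp, so I took it as a false detection. That camera also gave no usable height reading at the button, so the plunger height rests on the wrist and scene cameras.

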